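Lock the strainer's retaining ring with the pin spanner

ROBOT

A 6-joint arm with a two-finger parallel gripper is mounted at the origin on a cart in front of the work surface, level with it; the furniture and walls round the work are solid. World frame = base frame: x ahead of the robot, y to its left, z up, the work surface at z = 0. Lengths are in m, angles in rad, forces in N, time in s.
With the tool pointing down it reaches from about 0.35 to 0.85 m from the base axis. Payload 8.1 kg.
Tool frame: the origin (TCP) lies at the very end of the fingers, on their centre line; the grasp point (between the pads) lies 19 mm behind it (bot.grip_point_offset is the distance from the TCP to the grasp point, in m); z points along the fingers, y is the line along which they close (so a half turn about z gives the same grasp; the last joint's range is limited). The gripper opens to 93 mm and grips with 3 to 60 N. Pads are 15 mm wide; open, the fingers measure 128 mm over their backs; the gripper's body (75 mm by 188 mm) begins 65 mm behind the grasp point.
Start: joints at [1.137, 0.13, 1.488, -0, 1.523, -0.085], TCP at [0.205, 0.564, 0.219] pointing down, gripper open.
Joint ranges: [-2.96, 2.96], [-0.89, 2.26], [0.02, 2.5], [-1.34, 4.48], [0, 2.73], [-2.66, 2.66]. Speed limits (rad/s): [2.39, 2.39, 2.79, 3.14, 3.14, 3.14].

INTERFACE

Orientations are given as a rotation vector (axis times angle).
In Python, from station import bot, viewer gives the robot as it stands.
- The arm moves only by the tool step_arm, never from a script. Its argument "steps" is a list of rows, each an object with "linear": the shift along the tool's x, y, z in m, a list of three; "delta_rot": the turn, a rotation vector about the tool's x, y, z in rad, a list of three; "gripper": the closure, from 0 (fully open) to 1 (shut). In form: [{"linear": [dx, dy, dz], "delta_rot": [ax, ay, az], "gripper": gripper}, ...]. A call has 1 to 12 rows; each row is the pose to reach, as a shift and turn from the pose commanded when the call began, along the tool's axes at that moment; what a row does not reach only later rows make up. A row lasts 1/12 s, in which the tool goes at most 41.7 mm and 7.16 degrees, less where a joint would pass 70% of its speed; a pose out of reach is approached as far as the arm can. A call with a gripper value outside its range is refused whole. The fingers move at their own pace and stop on an object; the grip force is fixed at half the most. Time passes only in rows, so rows that repeat a pose let the fingers close. It gives the time, the measured TCP pose, the force, the opening and the grip force at its end, in the units of the state.
- bot.observe(): the state, without advancing time (a new reading comes with each control period).
- viewer.grab_frame(name): name is "scene" or "top"; returns a dict with "frame" (480x640x3 uint8, blue, green, red), "intrinsics" (3x3 intrinsics, pixels), "R" (3x3) and "t" (3): a world point X has camera coordinates R X + t. Camera axes: x right, y down, z forward; pixel columns grow to the right and rows downward; lengths in m; the calibration is good to about 2 mm. A picture is of the moment at which its call begins. There is no depth.
- bot.job_done(): hands the job in; it is judged then, once.
Trained networks look in a picture, given as the dict that the camera call returned (one of the last four; its "shot" number tells which), for a name from the list of things; names that differ only in an ending like _2 or _b are one class to them, and where a whole thing is asked for, a point or a joint stands for the part that bears it (a point fixed in the world has none). Each returns a list of dicts, best first, with "confidence" (0 to 1); they miss things now and then, are a little off and sometimes report something else, mostly with a low value. They report only what shows in the picture. A call takes as long as a camera call.
- viewer.trace(picture, name): "mask" (480x640 bool, what is visible of it) and "point" ([column, row] in pixels, amid what is visible of it).
- viewer.place_of(picture, name): "point" ([column, row] in pixels: a listed point, or the origin of a listed thing).
The state is a dict: "time_s": time; "joints": joint angles; "joint_vel": joint speeds; "joint_efforts": joint torques, N m; "eef_pos": TCP position; "tcp_rot": TCP orientation; "contact_force": force on the tool from outside, world axes, zero at the start; "torque": the same for the moment, N m; "grip_width": finger opening in m; "grip_force": force on a finger pad.
Only numpy, scipy, OpenCV 4.12 (cv2) and the standard library are available. Lean on these libraries where they do the work, as an engineer would, in place of code of your own. Each camera call takes 0.05 s, during which the arm holds its last target. There are 200 camera calls.

TASK

The bayonet ring that holds the screen in the bench strainer is loose. Set the pin spanner on it with both pins fully down in the two ring holes, handle pointing towards you, and let go so that it sits there by itself; then take it again by its black grip and swing it clockwise (seen from above) until the ring is fully home against its stop. Lift the spanner off and lay it flat on the bench, pins down, clear of the strainer, leaving the other things on the bench where they stand.

Things in the scene. Friction and masses are not known exactly. Their poses are not given: they have to be found in the camera images.
- spanner: Loose pin spanner, 0.33 kg, 234 mm long. Origin midway between its two pins at the level of their tips; z up with pins down, handle along -x. Steel crossbar along y, 92 x 24 mm, z 9 to 17 mm; pins under it at y = +-34 mm, 8 mm thick, 9 mm long, bevelled tips. Shank 18 mm wide, z 9 to 17 mm, back to x = -140. Lies level on pins and grip, handle to the robot's right (-y) at first
- spanner_boss (a point): Top centre of the spanner's square steel boss, 47 mm above the spanner's origin, same axes. The boss is 22 x 22 mm with its sides along x and y, and stands 30 mm high on the crossbar (z 17 to 47 mm in the spanner's frame). Hold it here to lift it and set it: it balances 27 mm from here towards the handle. Held by the grip alone it would droop
- spanner_grip: Black moulded grip of the spanner, fixed to it: 94 mm long (x), 26 mm wide (y), 26 mm thick (z). Origin: its centre, at x = -175, y = 0, z = 13 mm in the spanner's frame; same axes as the spanner
- strainer: Bench strainer, fixed: grey pot, round foot of 132 mm, top flange of 124 mm diameter; brass hose tail out to 97 mm from its axis on its +x side. Origin: on its axis at bench level. Three dark claws, 83.5 mm high, stand round the ring. To its left keep the arm clear of the drawer cabinet on legs (y over 0.03, x over 0.5 m, its drawers from 0.24 m up) and of the bottles (y over 0.27 m, 0.24 m high)
- ring_face (a point): Centre of the retaining ring's top face, 85 mm above the bench; turns with the ring. Steel ring, 92 mm outside, 48 mm inside diameter. Two pin holes on its own y axis at y = +-34 mm, 11 mm wide, 12 mm deep. Spanner seated: crossbar on this face, spanner origin 9 mm below this point, spanner axes along these axes; that way round its handle (along -x) points at the robot, as asked
- strainer_ring (a joint): Turn of the ring, rad, growing clockwise seen from above. Starts in 0 to 0.25; stop at 1.25, where the lugs lie under the claws and the line on the ring meets the line on a claw. Stays where left. Stiff: 1.4 N m all the way, some 8 N sideways at the grip's centre, more than a twist at the boss can give. The pins have 1.5 mm play, so the spanner turns up to 0.1 rad before the ring follows
- black_jar_2: bystander: black jar with a pale band, 70 mm wide, 90 mm high; origin centre of its underside
- powder_jar_1: bystander: white powder jar with a coloured lid, 57 mm wide, 66 mm high; origin centre of its underside
- masking_tape: bystander: roll of masking tape lying flat, 100 mm wide, 25 mm high; origin centre of its underside
- marker_1: bystander: marker pen lying on the bench, 135 mm long along its y, 17 mm thick; origin under its middle
- spare_cap: bystander: white bottle cap with a nozzle, 48 mm wide, 68 mm high; origin centre of its underside
- mix_beaker: bystander: open beaker at the back, 78 mm wide, 109 mm high; origin centre of its underside
- peg_1: bystander: wooden clothes peg lying on the bench, 72 mm long along its y, 15 mm wide, 12 mm high; origin under its middle

How it is judged:
On the way, in this order (a step that is already met when the one before it is completed fails the run):
1. the spanner sits flat on the ring with both pins down in the holes, handle towards the robot, let go, the ring not yet turned (horizontal distance between spanner and ring_face below 0.004 m and z of spanner in the frame of ring_face below -0.0065 m and angle between the y axis of spanner and the y axis of ring_face, either way round below 0.12 rad and x of spanner_grip in the frame of ring_face below -0.1 m and contact force between the fingers and spanner below 0.1 N and value of joint strainer_ring below 0.4 rad), for 0.2 s.
2. the spanner, still seated with both pins, is being swung by its grip and the ring is past half way (z of spanner in the frame of ring_face below -0.004 m and contact force between any of the fingers, the arm and spanner_grip above 0.5 N and value of joint strainer_ring above 0.7 rad).
3. the ring is fully home (within 0.06 rad of its stop) (value of joint strainer_ring above 1.19 rad), for 0.1 s.
At the end, for the whole second after the job is handed in: The ring is within 0.06 rad of its stop; the spanner lies at rest on the bench on its pins and grip, level within 0.06 rad, released, its origin and its grip's centre at least 85 mm from the strainer's axis, not touching the strainer (value of joint strainer_ring above 1.19 rad and height (world z) of spanner below 0.005 m and angle between spanner's own z axis and vertical below 0.06 rad and height (world z) of spanner_grip below 0.02 m and horizontal distance between each of spanner, spanner_grip and strainer above 0.085 m and contact force between spanner and strainer below 0.1 N and linear speed of spanner below 0.02 m/s and contact force between the fingers and spanner below 0.1 N).
It fails at once if the ring is turned while the spanner's pins are not both down in its holes (velocity of joint strainer_ring above 0.15 rad/s and (z of spanner in the frame of ring_face above -0.0025 m or horizontal distance between spanner and ring_face above 0.008 m)).
It fails at once if another thing on the bench is shoved 30 mm or more, or tipped over (distance of any of black_jar_2, powder_jar_1, masking_tape, marker_1, spare_cap, mix_beaker, peg_1 from where it was at the start of the episode above 0.03 m or angle between any of black_jar_2, powder_jar_1, spare_cap, mix_beaker's own z axis and vertical above 0.6 rad).
It also fails if it takes over 72 s, if anything falls off the work surface, if the arm or the gripper's body presses on something with over 40 N, if the wrist force passes 120 N, or if a joint passes its speed limit or range.

## Working session

There is one attempt and no reset: what is moved stays moved. The work goes in short steps, Python scripts to look and compute and a tool call to move; the robot and the scene stay as the last step left them, time stands still between calls to the robot, and variables do not carry over. Pictures are saved under pics/ and viewed, at most 13 in all, crops included, and the job is handed in when it is done.

Besides the shell and the picture viewer there is one more tool, called as name(argument=value, ...) on one line, values as JSON. step_arm: Moves the arm, as the interface text tells. Its arguments: {"type":"object","properties":{"steps":{"type":"array"}},"required":["steps"]}

```bash
ls; mkdir -p pics
cat > h.py <<'E'
import numpy as np, cv2
from scipy.spatial.transform import Rotation as Rn
from station import bot, viewer
def ray(pic,px):
    K=np.array(pic["intrinsics"]);R=np.array(pic["R"]);t=np.array(pic["t"])
    return -R.T@t, R.T@np.linalg.inv(K)@np.array([px[0],px[1],1.])
def on_z(pic,px,z):
    o,d=ray(pic,px); return o+d*(z-o[2])/d[2]
def tri(obs):
    A=np.zeros((3,3));b=np.zeros(3)
    for p,px in obs:
        o,d=ray(p,px);d/=np.linalg.norm(d);M=np.eye(3)-np.outer(d,d);A+=M;b+=M@o
    return np.linalg.solve(A,b)
def proj(pic,X):
    c=np.array(pic["R"])@X+np.array(pic["t"]);u=np.array(pic["intrinsics"])@c;return u[:2]/u[2]
def loc(names,zs):
    P={n:viewer.grab_frame(n) for n in("scene","top")}
    for n,z in zip(names,zs):
        obs=[]
        for c in P:
            r=viewer.place_of(P[c],n)
            if r: obs.append((P[c],r[0]["point"])); print(n,c,np.round(r[0]["point"],1),round(r[0]["confidence"],2),np.round(on_z(P[c],r[0]["point"],z),4))
        if len(obs)==2: print("  tri",np.round(tri(obs),4))
    return P
def tool(target,rot=None):
    s=bot.observe();R=Rn.from_rotvec(s["tcp_rot"])
    print("tool shift",np.round(R.inv().apply(np.array(target)-s["eef_pos"]),4))
E
python3 - <<'E'
from h import *
s=bot.observe();print({k:np.round(v,3) for k,v in s.items()});print(Rn.from_rotvec(s["tcp_rot"]).as_matrix().round(3))
P=loc(["spanner","spanner_boss","spanner_grip","strainer","ring_face","black_jar_2","powder_jar_1","masking_tape","marker_1","spare_cap","mix_beaker","peg_1"],[0,.047,.013,0,.085]+[0]*7)
for c in P: cv2.imwrite(f"pics/{c}0.png",P[c]["frame"])
E
```

```text
pics
{'time_s': np.float64(0.0), 'joints': array([ 1.137,  0.131,  1.489,  0.   ,  1.523, -0.085]), 'joint_vel': array([ 0.   ,  0.   ,  0.   ,  0.   ,  0.   , -0.001]), 'joint_efforts': array([ 1.0000e-03, -5.5983e+01, -4.9177e+01,  7.7000e-02,  3.6000e-02,
       -0.0000e+00]), 'eef_pos': array([0.205, 0.563, 0.218]), 'tcp_rot': array([-5.450e-01, -3.093e+00,  3.000e-03]), 'contact_force': array([-0.556, -0.186,  0.159]), 'torque': array([-0.004, -0.042, -0.012]), 'grip_force': np.float64(0.0), 'grip_width': np.float64(0.093)}
[[-0.94   0.342 -0.001]
 [ 0.342  0.94  -0.002]
 [ 0.    -0.002 -1.   ]]
spanner scene [295.  281.5] 0.93 [ 0.4823 -0.0871  0.    ]
spanner top [315.1 270.4] 0.7 [ 0.4922 -0.081   0.    ]
  tri [ 0.4922 -0.081  -0.0113]
spanner_boss scene [294.9 260.2] 0.62 [ 0.4965 -0.0807  0.047 ]
spanner_boss top [319.1 270.1] 0.74 [ 0.4932 -0.0917  0.047 ]
  tri [ 0.4912 -0.0884  0.0545]
spanner_grip scene [370.7 297.7] 0.96 [ 0.4987 -0.2538  0.013 ]
spanner_grip top [236.7 234.3] 0.74 [0.5819 0.1273 0.013 ]
  tri [ 0.617  -0.0313 -0.1198]
strainer scene [383.5 264.6] 0.8
[... 626 characters left out ...]
955 0.1149 0.    ]
masking_tape top [240.6 264.1] 0.63 [0.504  0.1164 0.    ]
  tri [ 0.5029  0.119  -0.0071]
marker_1 scene [295.7 280.6] 0.69 [ 0.4854 -0.0871  0.    ]
marker_1 top [378.2 218.3] 0.66 [ 0.6347 -0.2455  0.    ]
  tri [ 0.5667 -0.1612 -0.0013]
spare_cap scene [177.2 253.4] 0.92 [0.4413 0.1999 0.    ]
spare_cap top [208.8 287.5] 0.65 [0.4403 0.198  0.    ]
  tri [0.4401 0.198  0.0016]
mix_beaker scene [331.2 209.5] 0.88 [ 0.7582 -0.0411  0.    ]
mix_beaker top [305.1 168.6] 0.88 [ 0.7633 -0.0473  0.    ]
  tri [ 0.7616 -0.0438 -0.001 ]
peg_1 scene [439.6 296.8] 0.58 [ 0.577  -0.3765  0.    ]
peg_1 top [385.1 265.9] 0.55 [ 0.5086 -0.2662  0.    ]
  tri [ 0.522  -0.3221  0.0333]
```

View pics/top0.png

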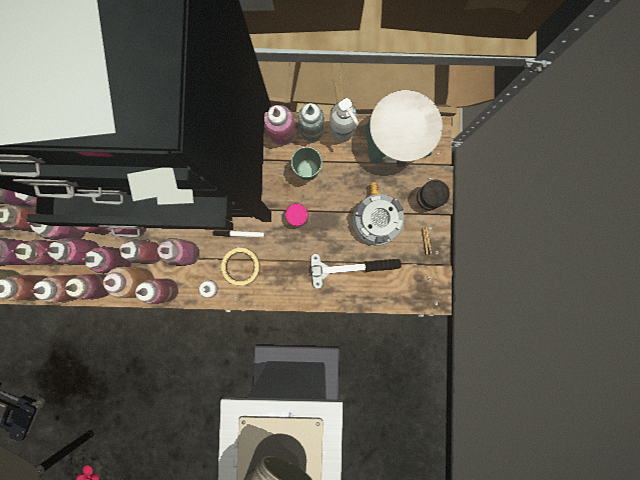

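View pics/scene0.png

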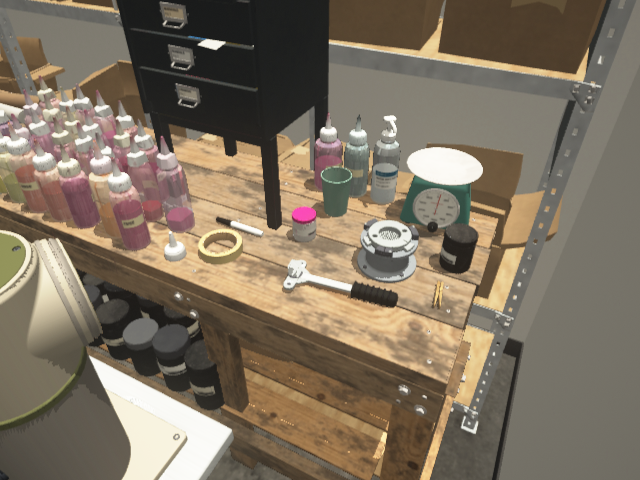

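The top picture shows the spanner head at (317,270) with its grip at (383,266), the ring at (379,217), the peg at (428,240) and the black jar at (432,194). The scene picture agrees with this.

Run:
```python
from h import *
P={c:viewer.grab_frame(c) for c in("scene","top")}
T,S=P["top"]["frame"],P["scene"]["frame"]
a=cv2.resize(T[192:242,350:410],(480,400),interpolation=cv2.INTER_CUBIC);b=cv2.resize(S[208:258,360:420],None,fx=5,fy=5,interpolation=cv2.INTER_CUBIC)
im=np.zeros((400,800,3),np.uint8);im[:,:480]=a;im[:250,480:780]=b
cv2.imwrite("pics/ring.png",im)
for c in P:
  for n,z in (("spanner_grip",.02),("strainer_ring",.085),("spanner",.015)):
    for r in viewer.trace(P[c],n)[:2]:
        m=r["mask"].astype(np.uint8);ys,xs=np.nonzero(m);rc=cv2.minAreaRect(np.c_[xs,ys].astype(np.float32))
        print(c,n,round(r["confidence"],2),np.round(r["point"],1),len(xs),"rect",np.round(rc[0],1),np.round(rc[1],1),round(rc[2],1),on_z(P[c],rc[0],z).round(4))
```

```text
scene spanner_grip 0.93 [374.2 294.4] 751 rect [374.1 294.3] [48.3 16.5] 14.0 [ 0.5041 -0.2584  0.02  ]
scene strainer_ring 0.74 [390.7 239.8] 1008 rect [388. 235.] [30. 50.] 90.0 [ 0.6189 -0.2403  0.085 ]
scene spanner 0.91 [340.1 285.9] 1577 rect [341.9 282.2] [114.4  31.2] 9.4 [ 0.5112 -0.1841  0.015 ]
top spanner_grip 0.66 [385.  263.2] 378 rect [383.3 265. ] [11.9 36. ] 83.4 [ 0.5106 -0.2591  0.02  ]
top strainer_ring 0.98 [376.7 224.8] 878 rect [381.5 215.5] [39. 39.] 90.0 [ 0.6336 -0.2447  0.085 ]
top spanner 0.88 [345.5 266.5] 1205 rect [355.3 272.9] [90.7 34.1] 2.9 [ 0.4882 -0.1865  0.015 ]
```

View pics/ring.png

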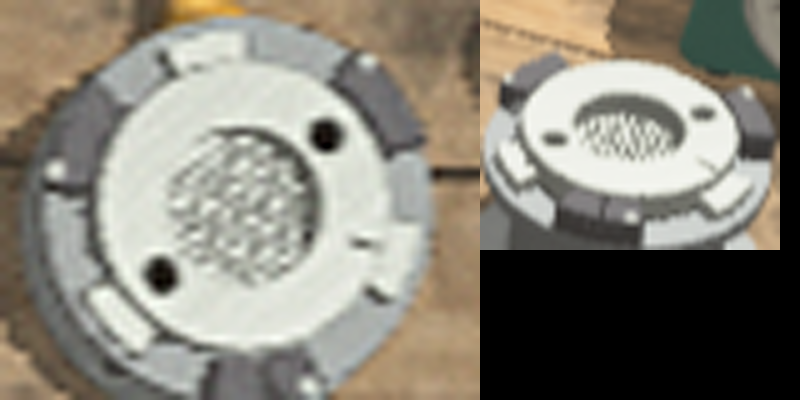

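The enlarged top view shows the ring holes at about (390.3,208.6) and (369.7,225.9). In the scene view they are at about (403.8,229.8) and (374.2,234.8).

Run:
```python
from h import *
P={c:viewer.grab_frame(c) for c in("scene","top")}
# refine dark hole centroids at subpixel
def cen(f,p,w):
    g=cv2.cvtColor(f,cv2.COLOR_BGR2GRAY).astype(float);x,y=np.round(p).astype(int)
    q=g[y-w:y+w+1,x-w-1:x+w+2];wt=np.clip(np.percentile(q,75)-25-q,0,None);yy,xx=np.mgrid[y-w:y+w+1,x-w-1:x+w+2]
    return np.array([(wt*xx).sum(),(wt*yy).sum()])/wt.sum()
H={"top":[(390.3,208.6),(369.7,225.9)],"scene":[(403.8,229.8),(374.2,234.8)]}
Q={c:[cen(P[c]["frame"],p,3) for p in H[c]] for c in H}
for c in H:
    a,b=[on_z(P[c],p,.085) for p in Q[c]];d=b-a
    print(c,np.round(Q[c],2).tolist(),a.round(4),b.round(4),"ctr",((a+b)/2).round(4),"len",np.linalg.norm(d).round(4),"yaw y-axis",np.arctan2(d[1],d[0]).round(3))
for i in (0,1): print(tri([(P[c],Q[c][i]) for c in H]).round(4))
for z in (.047,):
  for c in P:
    r=viewer.place_of(P[c],"spanner_boss");print(c,[(np.round(x["point"],1),round(x["confidence"],2),on_z(P[c],x["point"],z).round(4)) for x in r[:2]])
T,S=P["top"]["frame"],P["scene"]["frame"]
a=cv2.resize(T[245:295,300:360],(480,400),interpolation=cv2.INTER_CUBIC);b=cv2.resize(S[250:300,275:335],None,fx=5,fy=5,interpolation=cv2.INTER_CUBIC)
im=np.zeros((400,800,3),np.uint8);im[:,:480]=a;im[:250,480:780]=b
cv2.imwrite("pics/boss.png",im)
```

```text
top [[389.61, 209.02], [369.68, 226.0]] [ 0.6505 -0.2648  0.085 ] [ 0.6065 -0.2156  0.085 ] ctr [ 0.6285 -0.2402  0.085 ] len 0.066 yaw y-axis 2.3
scene [[403.98, 230.22], [374.2, 235.51]] [ 0.6501 -0.2654  0.085 ] [ 0.6041 -0.2147  0.085 ] ctr [ 0.6271 -0.24    0.085 ] len 0.0684 yaw y-axis 2.307
[ 0.6506 -0.265   0.0845]
[ 0.6062 -0.2149  0.0836]
scene [(array([296. , 258.7]), 0.85, array([ 0.5018, -0.0804,  0.047 ]))]
top [(array([316.6, 270.2]), 0.71, array([ 0.4928, -0.0853,  0.047 ])), (array([307.4, 170.5]), 0.29, array([ 0.7496, -0.055 ,  0.047 ]))]
```

View pics/boss.png

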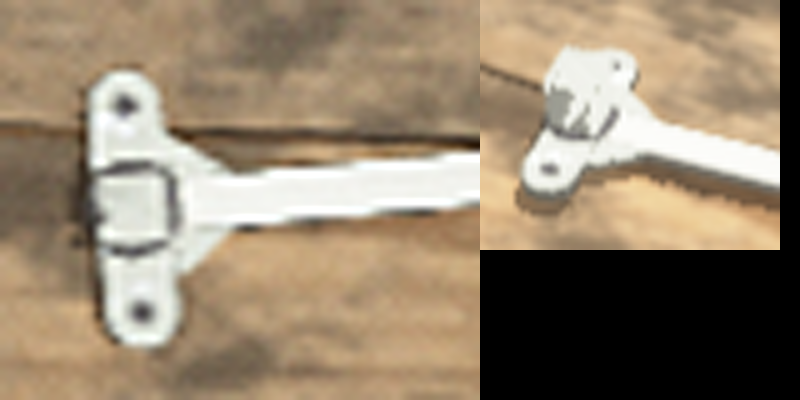

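The spanner's boss is at crop (135,203) in the top view. The pin heads on the crossbar show at top pixels (315.2,257.6) and (317.3,283.6).

Run:
```python
from h import *
P={c:viewer.grab_frame(c) for c in("scene","top")}
for c,a,b in(("top",(315.2,257.6),(317.3,283.6)),("scene",(301.6,262.8),(288.2,283.2))):
    a,b=[on_z(P[c],p,.017) for p in(a,b)];d=a-b
    print(c,a.round(4),b.round(4),((a+b)/2).round(4),np.linalg.norm(d).round(4),np.arctan2(d[1],d[0]).round(3))
tool([.36,.1,.2]);tool([.493,-.085,.11])
```

```text
top [ 0.5256 -0.0806  0.017 ] [ 0.4579 -0.0878  0.017 ] [ 0.4918 -0.0842  0.017 ] 0.0681 0.106
scene [ 0.5248 -0.0806  0.017 ] [ 0.4565 -0.086   0.017 ] [ 0.4906 -0.0833  0.017 ] 0.0685 0.078
tool shift [-0.3042 -0.383   0.0186]
tool shift [-0.4924 -0.5114  0.1086]
```

step_arm(steps=[{"linear":[-0.0253,-0.032,0.0015],"delta_rot":[0,0,-0.037],"gripper":0},{"linear":[-0.0507,-0.0638,0.003],"delta_rot":[0,0,-0.074],"gripper":0},{"linear":[-0.076,-0.0957,0.0045],"delta_rot":[0,0,-0.111],"gripper":0},{"linear":[-0.1014,-0.1277,0.006],"delta_rot":[0,0,-0.148],"gripper":0},{"linear":[-0.1267,-0.1596,0.0075],"delta_rot":[0,0,-0.185],"gripper":0},{"linear":[-0.152,-0.1915,0.009],"delta_rot":[0,0,-0.222],"gripper":0},{"linear":[-0.1774,-0.2234,0.0105],"delta_rot":[0,0,-0.259],"gripper":0},{"linear":[-0.2028,-0.2553,0.012],"delta_rot":[0,0,-0.296],"gripper":0},{"linear":[-0.2281,-0.2872,0.0135],"delta_rot":[0,0,-0.333],"gripper":0},{"linear":[-0.2535,-0.3192,0.015],"delta_rot":[0,0,-0.37],"gripper":0},{"linear":[-0.2788,-0.351,0.0165],"delta_rot":[0,0,-0.407],"gripper":0},{"linear":[-0.304,-0.383,0.018],"delta_rot":[0,0,-0.444],"gripper":0}])

```text
time_s: 3.0
eef_pos: [0.3601, 0.0982, 0.201]
tcp_rot: [-0.153, 3.136, 0.0]
contact_force: [0.7, -0.1, -0.5]
grip_width: 0.0932
grip_force: 0.0
```

Run:
```python
from h import *
s=bot.observe();print(s["eef_pos"],Rn.from_rotvec(s["tcp_rot"]).as_matrix().round(3).tolist())
tool([.4915,-.084,.09]);tool([.4915,-.084,.022])
```

```text
[0.36008628 0.09822676 0.20098836] [[-0.995, -0.097, 0.002], [-0.097, 0.995, 0.0], [-0.002, 0.0, -1.0]]
tool shift [-0.1129 -0.1942  0.1111]
tool shift [-0.1128 -0.1942  0.1791]
```

step_arm(steps=[{"linear":[-0.016,-0.028,0.016],"delta_rot":[0,0,0],"gripper":0},{"linear":[-0.034,-0.058,0.033],"delta_rot":[0,0,0],"gripper":0},{"linear":[-0.052,-0.089,0.05],"delta_rot":[0,0,0],"gripper":0},{"linear":[-0.07,-0.12,0.068],"delta_rot":[0,0,0],"gripper":0},{"linear":[-0.088,-0.151,0.086],"delta_rot":[0,0,0],"gripper":0},{"linear":[-0.106,-0.182,0.102],"delta_rot":[0,0,0],"gripper":0},{"linear":[-0.113,-0.194,0.112],"delta_rot":[0,0,0],"gripper":0},{"linear":[-0.113,-0.194,0.13],"delta_rot":[0,0,0],"gripper":0},{"linear":[-0.113,-0.194,0.148],"delta_rot":[0,0,0],"gripper":0},{"linear":[-0.113,-0.194,0.165],"delta_rot":[0,0,0],"gripper":0},{"linear":[-0.113,-0.194,0.176],"delta_rot":[0,0,0],"gripper":0},{"linear":[-0.113,-0.194,0.178],"delta_rot":[0,0,0],"gripper":0}])

```text
time_s: 4.0
eef_pos: [0.489, -0.0819, 0.0203]
tcp_rot: [0.149, -3.134, -0.002]
contact_force: [-0.3, -0.3, 0.7]
grip_width: 0.093
grip_force: 0.0
```

step_arm(steps=[{"linear":[0,0,0],"delta_rot":[0,0,0],"gripper":1},{"linear":[0,0,0],"delta_rot":[0,0,0],"gripper":1},{"linear":[0,0,0],"delta_rot":[0,0,0],"gripper":1},{"linear":[0,0,0],"delta_rot":[0,0,0],"gripper":1},{"linear":[0,0,0],"delta_rot":[0,0,0],"gripper":1},{"linear":[0,0,0],"delta_rot":[0,0,0],"gripper":1},{"linear":[0,0,0],"delta_rot":[0,0,0],"gripper":1},{"linear":[0,0,0],"delta_rot":[0,0,0],"gripper":1},{"linear":[0,0,0],"delta_rot":[0,0,0],"gripper":1},{"linear":[0,0,0],"delta_rot":[0,0,0],"gripper":1}])

```text
time_s: 4.83
eef_pos: [0.4908, -0.0823, 0.0226]
tcp_rot: [0.149, -3.138, 0.0]
contact_force: [-0.5, 0.5, 0.6]
grip_width: 0.0307
grip_force: 0.0
```

Run:
```python
from h import *
P={c:viewer.grab_frame(c) for c in("scene","top")}
T,S=P["top"]["frame"],P["scene"]["frame"]
a=cv2.resize(T[230:290,295:365],None,fx=5.7,fy=5.7,interpolation=cv2.INTER_CUBIC);b=cv2.resize(S[240:310,270:350],None,fx=5,fy=5,interpolation=cv2.INTER_CUBIC)
im=np.zeros((400,800,3),np.uint8);im[:a.shape[0],:a.shape[1]]=a;im[:350,400:800]=b
cv2.imwrite("pics/grasp.png",im)
s=bot.observe();print({k:np.round(s[k],4) for k in("time_s","eef_pos","grip_width","grip_force","contact_force")},Rn.from_rotvec(s["tcp_rot"]).as_matrix().round(3).tolist())
```

```text
{'time_s': np.float64(4.9333), 'eef_pos': array([ 0.4907, -0.0823,  0.0226]), 'grip_width': np.float64(0.0228), 'grip_force': np.float64(0.0), 'contact_force': array([-0.205 ,  0.369 ,  0.1346])} [[-0.995, -0.095, -0.0], [-0.095, 0.995, 0.0], [0.0, 0.0, -1.0]]
```

View pics/grasp.png

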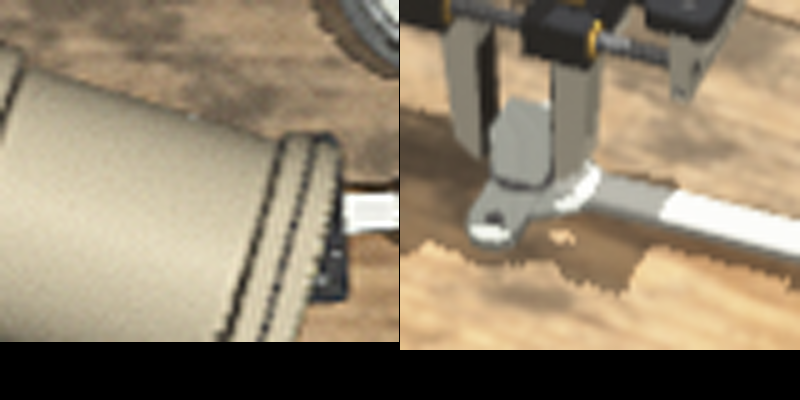

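Picture: the boss sits centred between the fingers, which were just reaching it, at scene crop (520,150). I'll finish closing and lift.

step_arm(steps=[{"linear":[0,0,0],"delta_rot":[0,0,0],"gripper":1},{"linear":[0,0,0],"delta_rot":[0,0,0],"gripper":1},{"linear":[0,0,0],"delta_rot":[0,0,0],"gripper":1},{"linear":[0,0,-0.005],"delta_rot":[0,0,0],"gripper":1},{"linear":[0,0,-0.015],"delta_rot":[0,0,0],"gripper":1},{"linear":[0,0,-0.03],"delta_rot":[0,0,0],"gripper":1},{"linear":[0,0,-0.05],"delta_rot":[0,0,0],"gripper":1},{"linear":[0,0,-0.07],"delta_rot":[0,0,0],"gripper":1},{"linear":[0,0,-0.09],"delta_rot":[0,0,0],"gripper":1},{"linear":[0,0,-0.11],"delta_rot":[0,0,0],"gripper":1},{"linear":[0,0,-0.12],"delta_rot":[0,0,0],"gripper":1},{"linear":[0,0,-0.12],"delta_rot":[0,0,0],"gripper":1}])

```text
time_s: 5.93
eef_pos: [0.4926, -0.0828, 0.1461]
tcp_rot: [-0.149, 3.133, -0.003]
contact_force: [1.1, 0.2, -2.6]
grip_width: 0.0215
grip_force: 29.9
```

Run:
```python
from h import *
s=bot.observe();print({k:np.round(s[k],4) for k in("time_s","eef_pos","grip_width","grip_force","contact_force")})
tool([.6275,-.240,.143])
```

```text
{'time_s': np.float64(5.9333), 'eef_pos': array([ 0.4926, -0.0828,  0.1461]), 'grip_width': np.float64(0.0215), 'grip_force': np.float64(29.9001), 'contact_force': array([ 1.136 ,  0.1582, -2.5635])}
tool shift [-0.1193 -0.1693  0.004 ]
```

step_arm(steps=[{"linear":[-0.01,-0.014,0],"delta_rot":[0,0,0.078],"gripper":1},{"linear":[-0.021,-0.03,0],"delta_rot":[0,0,0.163],"gripper":1},{"linear":[-0.033,-0.046,0],"delta_rot":[0,0,0.255],"gripper":1},{"linear":[-0.045,-0.063,0],"delta_rot":[0,0,0.347],"gripper":1},{"linear":[-0.057,-0.08,0],"delta_rot":[0,0,0.44],"gripper":1},{"linear":[-0.069,-0.097,0],"delta_rot":[0,0,0.532],"gripper":1},{"linear":[-0.081,-0.114,0],"delta_rot":[0,0,0.625],"gripper":1},{"linear":[-0.093,-0.131,0],"delta_rot":[0,0,0.717],"gripper":1},{"linear":[-0.105,-0.147,0],"delta_rot":[0,0,0.81],"gripper":1},{"linear":[-0.115,-0.161,0],"delta_rot":[0,0,0.89],"gripper":1},{"linear":[-0.121,-0.17,0],"delta_rot":[0,0,0.934],"gripper":1},{"linear":[-0.121,-0.17,0],"delta_rot":[0,0,0.934],"gripper":1}])

```text
time_s: 6.93
eef_pos: [0.6273, -0.2414, 0.1404]
tcp_rot: [-1.284, -2.865, 0.0]
contact_force: [-0.1, -0.9, -3.4]
grip_width: 0.0218
grip_force: 29.9
```

step_arm(steps=[{"linear":[0,0,0],"delta_rot":[0,0,0],"gripper":1},{"linear":[0,0,0],"delta_rot":[0,0,0],"gripper":1},{"linear":[0,0,0],"delta_rot":[0,0,0],"gripper":1}])

```text
time_s: 7.18
eef_pos: [0.6267, -0.2392, 0.142]
tcp_rot: [-1.276, -2.869, -0.0]
contact_force: [0.9, 0.9, -2.5]
grip_width: 0.0218
grip_force: 29.9
```

Run:
```python
from h import *
P={c:viewer.grab_frame(c) for c in("scene","top")}
T,S=P["top"]["frame"],P["scene"]["frame"]
np.save("scene_hold.npy",S)
a=cv2.resize(T[190:250,345:415],None,fx=4,fy=4,interpolation=cv2.INTER_CUBIC);b=cv2.resize(S[185:265,345:430],None,fx=6,fy=6,interpolation=cv2.INTER_CUBIC)
im=np.zeros((480,800,3),np.uint8);im[:a.shape[0],:a.shape[1]]=a;im[:480,290:800]=b
cv2.imwrite("pics/above.png",im)
s=bot.observe();print({k:np.round(s[k],4) for k in("time_s","eef_pos","joints","grip_width","grip_force","contact_force","torque")});R=Rn.from_rotvec(s["tcp_rot"]).as_matrix();print(R.round(3).tolist(),"yaw y",np.arctan2(R[1,1],R[0,1]))
# expected pin-head pixels
c=np.array(s["eef_pos"]);zt=c[2]-.022+.017
for sg in(1,-1):
    X=np.array([*(c[:2]+sg*.034*R[:2,0]),zt]);print("expected head",proj(P["scene"],X).round(1), "tip base",proj(P["scene"],X-[0,0,.017]).round(1))
```

```text
{'time_s': np.float64(7.2833), 'eef_pos': array([ 0.627 , -0.2394,  0.1426]), 'joints': array([-0.4411,  0.3635,  1.3563,  0.    ,  1.4222, -1.1743]), 'grip_width': np.float64(0.0219), 'grip_force': np.float64(29.9002), 'contact_force': array([-7.0000e-04, -7.3930e-01, -3.2524e+00]), 'torque': array([ 0.0141, -0.0537,  0.0019])}
[[-0.669, 0.743, -0.0], [0.743, 0.669, 0.0], [0.0, -0.0, -1.0]] yaw y 0.7332588394892274
expected head [375.8 215.3] tip base [375.2 222. ]
expected head [406.4 210.3] tip base [405.5 216.9]
```

View pics/above.png

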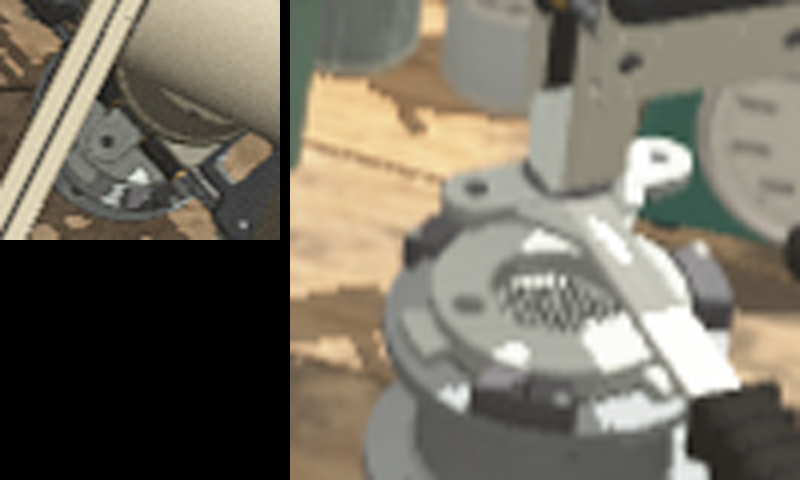

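Picture: the spanner is held level over the ring, with its pin heads at scene (375.6,215.8) and (405.9,210.9). The handle points towards the robot's right front.

Run:
```python
from h import *
p=viewer.grab_frame("scene")
# sub-pixel dark centroid of heads
a,b=[on_z(p,q,.137) for q in((375.6,215.75),(405.9,210.9))];d=a-b
print(a.round(4),b.round(4),((a+b)/2).round(4),np.linalg.norm(d).round(4),np.arctan2(d[1],d[0]).round(3))
e=np.r_[.6271,-.24]-((a+b)/2)[:2]
R=Rn.from_rotvec(bot.observe()["tcp_rot"]).as_matrix();print("shift tool (ring-spanner, scene cam)",(R.T@np.r_[e,0]).round(4))
```

```text
[ 0.6035 -0.214   0.137 ] [ 0.6481 -0.2642  0.137 ] [ 0.6258 -0.2391  0.137 ] 0.0671 2.296
shift tool (ring-spanner, scene cam) [-0.0015  0.0004 -0.    ]
```

step_arm(steps=[{"linear":[-0.0012,0.0003,0.006],"delta_rot":[0,0,0],"gripper":1},{"linear":[-0.0012,0.0003,0.014],"delta_rot":[0,0,0],"gripper":1},{"linear":[-0.0012,0.0003,0.022],"delta_rot":[0,0,0],"gripper":1},{"linear":[-0.0012,0.0003,0.028],"delta_rot":[0,0,0],"gripper":1},{"linear":[-0.0012,0.0003,0.032],"delta_rot":[0,0,0],"gripper":1},{"linear":[-0.0012,0.0003,0.034],"delta_rot":[0,0,0],"gripper":1},{"linear":[-0.0012,0.0003,0.035],"delta_rot":[0,0,0],"gripper":1},{"linear":[-0.0012,0.0003,0.036],"delta_rot":[0,0,0],"gripper":1},{"linear":[-0.0012,0.0003,0.037],"delta_rot":[0,0,0],"gripper":1},{"linear":[-0.0012,0.0003,0.037],"delta_rot":[0,0,0],"gripper":1}])

```text
time_s: 8.17
eef_pos: [0.6286, -0.2409, 0.1059]
tcp_rot: [1.279, 2.869, -0.0]
contact_force: [1.0, 0.4, -3.8]
grip_width: 0.0219
grip_force: 29.9
```

step_arm(steps=[{"linear":[0,0,0.001],"delta_rot":[0,0,0],"gripper":1},{"linear":[0,0,0.002],"delta_rot":[0,0,0],"gripper":1},{"linear":[0,0,0.003],"delta_rot":[0,0,0],"gripper":1},{"linear":[0,0,0.004],"delta_rot":[0,0,0],"gripper":1},{"linear":[0,0,0.004],"delta_rot":[0,0,0],"gripper":1}])

```text
time_s: 8.58
eef_pos: [0.6283, -0.2407, 0.1013]
tcp_rot: [-1.279, -2.869, -0.0]
contact_force: [-1.1, -0.1, -1.5]
grip_width: 0.0217
grip_force: 29.9
```

step_arm(steps=[{"linear":[0,0,0.001],"delta_rot":[0,0,0],"gripper":1},{"linear":[0,0,0.002],"delta_rot":[0,0,0],"gripper":1},{"linear":[0,0,0.003],"delta_rot":[0,0,0],"gripper":1},{"linear":[0,0,0.003],"delta_rot":[0,0,0],"gripper":1}])

```text
time_s: 8.92
eef_pos: [0.6285, -0.2408, 0.0987]
tcp_rot: [1.279, 2.869, -0.0]
contact_force: [-0.1, 0.4, -2.9]
grip_width: 0.0218
grip_force: 29.9
```

step_arm(steps=[{"linear":[0,0,0],"delta_rot":[0,0,0],"gripper":0.5},{"linear":[0,0,0],"delta_rot":[0,0,0],"gripper":0.5},{"linear":[0,0,0],"delta_rot":[0,0,0],"gripper":0.5},{"linear":[0,0,0],"delta_rot":[0,0,0],"gripper":0.5},{"linear":[0,0,0],"delta_rot":[0,0,0],"gripper":0.5},{"linear":[0,0,0],"delta_rot":[0,0,0],"gripper":0.5},{"linear":[0,0,-0.01],"delta_rot":[0,0,0],"gripper":0.5},{"linear":[0,0,-0.03],"delta_rot":[0,0,0],"gripper":0.5},{"linear":[0,0,-0.05],"delta_rot":[0,0,0],"gripper":0.5},{"linear":[0,0,-0.06],"delta_rot":[0,0,0],"gripper":0.5}])

```text
time_s: 9.75
eef_pos: [0.6296, -0.2413, 0.1625]
tcp_rot: [1.278, 2.866, -0.0]
contact_force: [0.6, -0.4, 0.4]
grip_width: 0.0467
grip_force: 0.0
```

Run:
```python
from h import *
P={c:viewer.grab_frame(c) for c in("scene","top")}
T,S=P["top"]["frame"],P["scene"]["frame"]
b=cv2.resize(S[185:305,320:440],None,fx=5,fy=5,interpolation=cv2.INTER_CUBIC)
cv2.imwrite("pics/seated.png",b)
s=bot.observe();print({k:np.round(s[k],4) for k in("time_s","eef_pos","grip_width","contact_force")})
for c in P:
  for r in viewer.trace(P[c],"spanner_grip")[:1]:
    ys,xs=np.nonzero(r["mask"]);rc=cv2.minAreaRect(np.c_[xs,ys].astype(np.float32));print(c,r["confidence"],np.round(rc,1) if 0 else rc,on_z(P[c],rc[0],.092).round(4))
# expected: heads if seated
ctr=np.r_[.6275,-.24];y=np.r_[np.cos(2.303),np.sin(2.303)]
for sg in(1,-1): print("exp head",proj(P["scene"],np.r_[ctr+sg*.034*y,.093]).round(1))
x=np.r_[np.cos(.732),np.sin(.732)];g=np.r_[ctr-.175*x,.089];print("grip exp",g.round(4)); 
tool([*g[:2],.2])
```

```text
{'time_s': np.float64(9.85), 'eef_pos': array([ 0.6302, -0.2416,  0.1624]), 'grip_width': np.float64(0.0466), 'contact_force': array([ 0.9407,  0.0362, -0.0481])}
scene 0.86 ((427.53375244140625, 286.3539123535156), (49.28989791870117, 18.761960983276367), 57.9946174621582) [ 0.4991 -0.3602  0.092 ]
top 0.78 ((431.7500305175781, 273.75), (24.748737335205078, 11.31370735168457), 45.0) [ 0.491  -0.3713  0.092 ]
exp head [374.6 232.4]
exp head [404.4 227.2]
grip exp [ 0.4973 -0.357   0.089 ]
tool shift [ 0.0012 -0.1751 -0.0415]
```

View pics/seated.png

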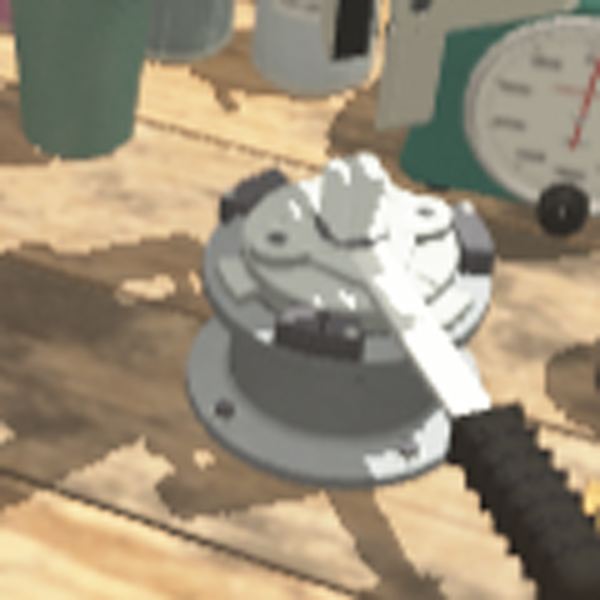

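Picture: the spanner is seated flat. Its pin heads are at scene (375,232.3) and (405.1,226.9), within half a pixel or so of the values predicted for a seated spanner. The handle points to the front.

step_arm(steps=[{"linear":[0,-0.01,0],"delta_rot":[0,0,0.06],"gripper":0.5},{"linear":[0,-0.025,0],"delta_rot":[0,0,0.17],"gripper":0.5},{"linear":[0,-0.04,0],"delta_rot":[0,0,0.29],"gripper":0.5},{"linear":[0,-0.056,0],"delta_rot":[0,0,0.41],"gripper":0.5},{"linear":[0,-0.072,0],"delta_rot":[0,0,0.53],"gripper":0.5},{"linear":[0,-0.088,0],"delta_rot":[0,0,0.65],"gripper":0.5},{"linear":[0,-0.104,0],"delta_rot":[0,0,0.77],"gripper":0.5},{"linear":[0,-0.12,0],"delta_rot":[0,0,0.89],"gripper":0.5},{"linear":[0,-0.136,0],"delta_rot":[0,0,1.01],"gripper":0.5},{"linear":[0,-0.15,0],"delta_rot":[0,0,1.13],"gripper":0.5},{"linear":[0,-0.165,0],"delta_rot":[0,0,1.25],"gripper":0.5},{"linear":[0,-0.175,0],"delta_rot":[0,0,1.37],"gripper":0.5}])

```text
time_s: 10.95
eef_pos: [0.4964, -0.3579, 0.1565]
tcp_rot: [-2.808, -1.402, 0.002]
contact_force: [0.7, 0.2, -0.3]
grip_width: 0.0468
grip_force: 0.0
```

step_arm(steps=[{"linear":[0,0,0],"delta_rot":[0,0,0.1],"gripper":0.5},{"linear":[0,0,0],"delta_rot":[0,0,0.201],"gripper":0.5},{"linear":[0,0,0],"delta_rot":[0,0,0.201],"gripper":0.5},{"linear":[0,0,0],"delta_rot":[0,0,0.201],"gripper":0.5}])

```text
time_s: 11.28
eef_pos: [0.4976, -0.3572, 0.1571]
tcp_rot: [-2.93, -1.128, 0.002]
contact_force: [0.6, 1.0, -0.8]
grip_width: 0.0463
grip_force: 0.0
```

Run:
```python
from h import *
s=bot.observe();R=Rn.from_rotvec(s["tcp_rot"]).as_matrix();print(s["time_s"],s["eef_pos"],s["joints"].round(3) if hasattr(s["joints"],"round") else s["joints"],"yaw y",np.arctan2(R[1,1],R[0,1]));
tool([.498,-.3575,.076])
```

```text
11.2833 [ 0.4975757  -0.35717032  0.1570955 ] [-0.706  0.201  1.523  0.     1.42   0.13 ] yaw y -0.8359324528165047
tool shift [0.0001 0.0007 0.0811]
```

step_arm(steps=[{"linear":[0,0,0.015],"delta_rot":[0,0,0],"gripper":0.5},{"linear":[0,0,0.035],"delta_rot":[0,0,0],"gripper":0.5},{"linear":[0,0,0.05],"delta_rot":[0,0,0],"gripper":0.5},{"linear":[0,0,0.065],"delta_rot":[0,0,0],"gripper":0.5},{"linear":[0,0,0.077],"delta_rot":[0,0,0],"gripper":0.5},{"linear":[0,0,0.081],"delta_rot":[0,0,0],"gripper":0.5},{"linear":[0,0,0.081],"delta_rot":[0,0,0],"gripper":0.68},{"linear":[0,0,0.081],"delta_rot":[0,0,0],"gripper":0.68},{"linear":[0,0,0.081],"delta_rot":[0,0,0],"gripper":0.68},{"linear":[0,0,0.081],"delta_rot":[0,0,0],"gripper":0.68}])

```text
time_s: 12.12
eef_pos: [0.4989, -0.3583, 0.079]
tcp_rot: [2.932, 1.124, 0.002]
contact_force: [0.9, 0.0, 0.8]
grip_width: 0.0304
grip_force: 0.0
```

Run:
```python
from h import *
s=bot.observe();p=np.array(s["eef_pos"]);R=Rn.from_rotvec(s["tcp_rot"]).as_matrix();print(s["time_s"],p.round(4),s["grip_width"],s["contact_force"],"yaw y",np.arctan2(R[1,1],R[0,1]))
c=np.array([.6275,-.24]);print("radius",np.linalg.norm(p[:2]-c),"yaw to grip",np.arctan2(*(p[:2]-c)[::-1]))
# clockwise arc about c
for a in np.deg2rad(np.arange(0,80,5)):
    q=c+Rn.from_euler("z",-a).as_matrix()[:2,:2]@(p[:2]-c)
    print(round(np.rad2deg(a)),round(a,3),(R.T@np.r_[q-p[:2],0]).round(4))
```

```text
12.1167 [ 0.4989 -0.3583  0.079 ] 0.030398486602448576 [0.85409154 0.01997341 0.75102402] yaw y -0.8386180248263658
radius 0.17469707369448953 yaw to grip -2.3978391485645814
0 0.0 [0. 0. 0.]
5 0.087 [ 0.0005 -0.0152 -0.    ]
10 0.175 [ 0.0023 -0.0304 -0.0001]
15 0.262 [ 0.0054 -0.0453 -0.0001]
20 0.349 [ 0.0098 -0.0599 -0.0001]
25 0.436 [ 0.0155 -0.074  -0.0001]
30 0.524 [ 0.0224 -0.0876 -0.0002]
35 0.611 [ 0.0304 -0.1006 -0.0002]
40 0.698 [ 0.0396 -0.1128 -0.0002]
45 0.785 [ 0.0497 -0.1241 -0.0002]
50 0.873 [ 0.0609 -0.1345 -0.0003]
55 0.96 [ 0.0728 -0.144  -0.0003]
60 1.047 [ 0.0856 -0.1523 -0.0003]
65 1.134 [ 0.099  -0.1595 -0.0003]
70 1.222 [ 0.113  -0.1655 -0.0003]
75 1.309 [ 0.1275 -0.1702 -0.0003]
```

step_arm(steps=[{"linear":[0.0001,-0.0076,0],"delta_rot":[0,0,0.044],"gripper":0.68},{"linear":[0.0005,-0.0152,0],"delta_rot":[0,0,0.087],"gripper":0.68},{"linear":[0.0013,-0.0228,0],"delta_rot":[0,0,0.131],"gripper":0.68},{"linear":[0.0023,-0.0304,0],"delta_rot":[0,0,0.175],"gripper":0.68},{"linear":[0.0037,-0.0379,0],"delta_rot":[0,0,0.218],"gripper":0.68},{"linear":[0.0054,-0.0453,0],"delta_rot":[0,0,0.262],"gripper":0.68},{"linear":[0.0075,-0.0526,0],"delta_rot":[0,0,0.305],"gripper":0.68},{"linear":[0.0098,-0.0599,0],"delta_rot":[0,0,0.349],"gripper":0.68},{"linear":[0.0125,-0.067,0],"delta_rot":[0,0,0.393],"gripper":0.68},{"linear":[0.0155,-0.074,0],"delta_rot":[0,0,0.436],"gripper":0.68},{"linear":[0.0188,-0.0809,0],"delta_rot":[0,0,0.48],"gripper":0.68},{"linear":[0.0224,-0.0876,0],"delta_rot":[0,0,0.524],"gripper":0.68}])

```text
time_s: 13.12
eef_pos: [0.4577, -0.2801, 0.0798]
tcp_rot: [3.119, 0.321, 0.005]
contact_force: [2.0, -8.5, -0.5]
grip_width: 0.03
grip_force: 4.4
```

Run:
```python
from h import *
s=bot.observe();p=np.array(s["eef_pos"]);R=Rn.from_rotvec(s["tcp_rot"]).as_matrix();print(s["time_s"],p.round(4),s["grip_width"],np.round(s["contact_force"],2),"tool f",(R.T@s["contact_force"]).round(2),"yaw y",np.arctan2(R[1,1],R[0,1]))
c=np.array([.6275,-.24]);print("radius",np.linalg.norm(p[:2]-c),"yaw to grip",np.arctan2(*(p[:2]-c)[::-1]))
P={n:viewer.grab_frame(n) for n in("scene","top")}
S=P["scene"]["frame"];T=P["top"]["frame"]
im=np.zeros((600,800,3),np.uint8);im[:,:600]=cv2.resize(S[185:305,310:430],(600,600),interpolation=cv2.INTER_CUBIC);im[:200,600:]=cv2.resize(T[190:240,355:405],(200,200),interpolation=cv2.INTER_CUBIC)
cv2.imwrite("pics/swing.png",im)
```

```text
13.1167 [ 0.4577 -0.2801  0.0798] 0.02996387770416493 [ 1.97 -8.49 -0.46] tool f [0.2  8.71 0.52] yaw y -1.365416496662411
radius 0.17449569925687822 yaw to grip -2.909641714080772
```

View pics/swing.png

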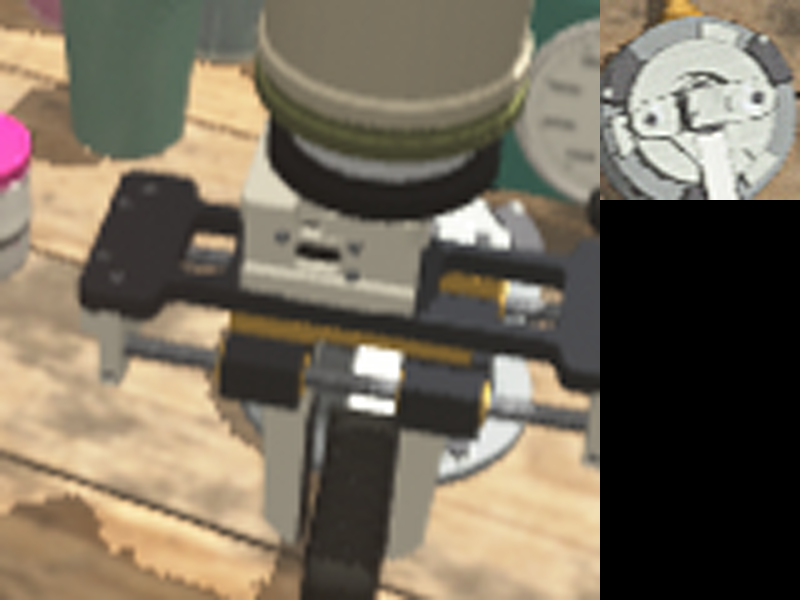

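Picture: the fingers cage the grip at scene crop (350,480). In the top view the crossbar lies on the ring and has turned about 30°. The swing force is 8.7 N, as expected.

step_arm(steps=[{"linear":[0.0002,-0.0076,0],"delta_rot":[0,0,0.044],"gripper":0.68},{"linear":[0.0006,-0.0152,0],"delta_rot":[0,0,0.087],"gripper":0.68},{"linear":[0.0014,-0.0228,0],"delta_rot":[0,0,0.131],"gripper":0.68},{"linear":[0.0026,-0.0303,0],"delta_rot":[0,0,0.175],"gripper":0.68},{"linear":[0.0041,-0.0378,0],"delta_rot":[0,0,0.218],"gripper":0.68},{"linear":[0.0059,-0.0452,0],"delta_rot":[0,0,0.262],"gripper":0.68},{"linear":[0.0081,-0.0525,0],"delta_rot":[0,0,0.305],"gripper":0.68},{"linear":[0.0105,-0.0597,0],"delta_rot":[0,0,0.349],"gripper":0.68},{"linear":[0.0133,-0.0668,0],"delta_rot":[0,0,0.393],"gripper":0.68},{"linear":[0.0164,-0.0738,0],"delta_rot":[0,0,0.436],"gripper":0.68}])

```text
time_s: 14.05
eef_pos: [0.4566, -0.2038, 0.0787]
tcp_rot: [3.117, -0.361, -0.0]
contact_force: [-5.7, -7.9, 0.6]
grip_width: 0.0299
grip_force: 4.6
```

step_arm(steps=[{"linear":[0.0001,-0.004,0],"delta_rot":[0,0,0.022],"gripper":0.68},{"linear":[0.0002,-0.0076,0],"delta_rot":[0,0,0.044],"gripper":0.68},{"linear":[0.0004,-0.0114,0],"delta_rot":[0,0,0.065],"gripper":0.68}])

```text
time_s: 14.3
eef_pos: [0.4593, -0.1925, 0.0785]
tcp_rot: [3.104, -0.46, -0.001]
contact_force: [-7.8, -6.3, 0.9]
grip_width: 0.0303
grip_force: 4.3
```

step_arm(steps=[{"linear":[0.0001,-0.004,0],"delta_rot":[0,0,0.022],"gripper":0.68},{"linear":[0.0002,-0.0076,0],"delta_rot":[0,0,0.044],"gripper":0.68},{"linear":[0.0002,-0.0076,0],"delta_rot":[0,0,0.044],"gripper":0.68}])

```text
time_s: 14.55
eef_pos: [0.4618, -0.1848, 0.0784]
tcp_rot: [3.094, -0.529, -0.002]
contact_force: [-6.7, -4.3, 1.9]
grip_width: 0.0302
grip_force: 3.3
```

step_arm(steps=[{"linear":[0.0001,-0.004,0],"delta_rot":[0,0,0.022],"gripper":0.68},{"linear":[0.0002,-0.0076,0],"delta_rot":[0,0,0.044],"gripper":0.68},{"linear":[0.0002,-0.0076,0],"delta_rot":[0,0,0.044],"gripper":0.68}])

```text
time_s: 14.8
eef_pos: [0.4644, -0.1777, 0.0783]
tcp_rot: [3.082, -0.597, -0.002]
contact_force: [-6.2, -4.5, 2.3]
grip_width: 0.0299
grip_force: 3.4
```

step_arm(steps=[{"linear":[0.0001,-0.004,0],"delta_rot":[0,0,0.022],"gripper":0.68},{"linear":[0.0002,-0.0076,0],"delta_rot":[0,0,0.044],"gripper":0.68},{"linear":[0.0002,-0.0076,0],"delta_rot":[0,0,0.044],"gripper":0.68}])

```text
time_s: 15.05
eef_pos: [0.4673, -0.1706, 0.0783]
tcp_rot: [3.068, -0.664, -0.002]
contact_force: [-6.8, -4.3, 2.1]
grip_width: 0.03
grip_force: 3.4
```

step_arm(steps=[{"linear":[0.0001,-0.004,0],"delta_rot":[0,0,0.022],"gripper":0.68},{"linear":[0.0002,-0.0076,0],"delta_rot":[0,0,0.044],"gripper":0.68},{"linear":[0.0002,-0.0076,0],"delta_rot":[0,0,0.044],"gripper":0.68}])

```text
time_s: 15.3
eef_pos: [0.4705, -0.1637, 0.0782]
tcp_rot: [3.053, -0.732, -0.003]
contact_force: [-7.2, -4.3, 2.9]
grip_width: 0.0299
grip_force: 3.4
```

step_arm(steps=[{"linear":[0.0001,-0.004,0],"delta_rot":[0,0,0.022],"gripper":0.68},{"linear":[0.0002,-0.0076,0],"delta_rot":[0,0,0.044],"gripper":0.68},{"linear":[0.0002,-0.0076,0],"delta_rot":[0,0,0.044],"gripper":0.68}])

```text
time_s: 15.55
eef_pos: [0.4731, -0.1588, 0.0781]
tcp_rot: [3.033, -0.798, -0.004]
contact_force: [-12.4, -11.8, 2.1]
grip_width: 0.0302
grip_force: 8.7
```

step_arm(steps=[{"linear":[0.0001,-0.004,0],"delta_rot":[0,0,0.022],"gripper":0.68},{"linear":[0.0001,-0.004,0],"delta_rot":[0,0,0.022],"gripper":0.68}])

```text
time_s: 15.72
eef_pos: [0.4743, -0.1569, 0.078]
tcp_rot: [3.021, -0.831, -0.006]
contact_force: [-16.5, -20.4, 2.9]
grip_width: 0.03
grip_force: 12.7
```

Run:
```python
from h import *
s=bot.observe();p=np.array(s["eef_pos"]);R=Rn.from_rotvec(s["tcp_rot"]).as_matrix();print(s["time_s"],"tool f",(R.T@s["contact_force"]).round(2),"yaw y",np.arctan2(R[1,1],R[0,1]))
P={n:viewer.grab_frame(n) for n in("scene","top")}
S=P["scene"]["frame"];T=P["top"]["frame"]
im=np.zeros((480,800,3),np.uint8);im[:,:480]=cv2.resize(T[186:246,350:410],(480,480),interpolation=cv2.INTER_CUBIC);im[:320,480:]=cv2.resize(S[205:265,360:420],(320,320),interpolation=cv2.INTER_CUBIC)
cv2.imwrite("pics/stop.png",im)
```

```text
15.7167 tool f [-3.79 25.97 -2.67] yaw y -2.1075912861822275
```

View pics/stop.png

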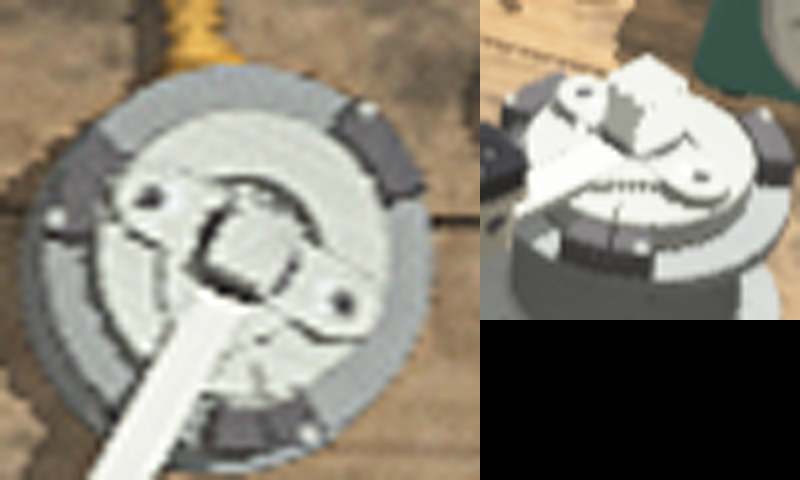

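Picture: the lugs are under the claws, and the ring's line meets the claw's line at crop (613,220). The 26 N push confirms the stop. Next I'll back off, open and rise.

step_arm(steps=[{"linear":[0,0.004,0],"delta_rot":[0,0,0],"gripper":0.68},{"linear":[0,0.006,0],"delta_rot":[0,0,0],"gripper":0.45},{"linear":[0,0.006,0],"delta_rot":[0,0,0],"gripper":0.45},{"linear":[0,0.006,0],"delta_rot":[0,0,0],"gripper":0.45},{"linear":[0,0.006,0],"delta_rot":[0,0,0],"gripper":0.45},{"linear":[0,0.006,-0.02],"delta_rot":[0,0,0],"gripper":0.45},{"linear":[0,0.006,-0.05],"delta_rot":[0,0,0],"gripper":0.45},{"linear":[0,0.006,-0.08],"delta_rot":[0,0,0],"gripper":0.45},{"linear":[0,0.006,-0.08],"delta_rot":[0,0,0],"gripper":0.45}])

```text
time_s: 16.57
eef_pos: [0.478, -0.159, 0.1647]
tcp_rot: [3.029, -0.829, 0.016]
contact_force: [0.8, -0.2, 0.9]
grip_width: 0.0507
grip_force: 0.0
```

Run:
```python
from h import *
P={n:viewer.grab_frame(n) for n in("scene","top")}
T=P["top"]["frame"];s=bot.observe();R=Rn.from_rotvec(s["tcp_rot"]).as_matrix()
print(s["time_s"],s["eef_pos"],s["joints"],"yaw y",np.arctan2(R[1,1],R[0,1]),s["grip_width"])
# heads from stop.png: top (152,198),(344,302) /8
q=[(350+(u+.5)/8-.5,186+(v+.5)/8-.5) for u,v in((152,198),(344,302))]
a,b=[on_z(P["top"],k,.093) for k in q];d=a-b;yaw=np.arctan2(d[1],d[0]);print(((a+b)/2).round(4),np.linalg.norm(d).round(4),"y yaw",yaw,"x yaw",yaw-np.pi/2)
for c in P:
  for r in viewer.trace(P[c],"spanner_grip")[:1]:
    ys,xs=np.nonzero(r["mask"]);rc=cv2.minAreaRect(np.c_[xs,ys].astype(np.float32));g=on_z(P[c],rc[0],.092);print(c,round(r["confidence"],2),g.round(4),"x yaw",np.arctan2(-.24-g[1],.6275-g[0]))
tool([.628,-.2405,.2]);tool([.628,-.2405,.0985])
```

```text
16.6667 [ 0.47578731 -0.15810626  0.15974758] [-4.23352584e-01 -1.07958215e-01  1.83664977e+00  3.07417328e-04
  1.40845967e+00  1.68201204e+00] yaw y -2.105411895174117 0.0513686872842302
[ 0.6294 -0.2416  0.093 ] 0.0679 y yaw 1.096643568255073 x yaw -0.4741527585398235
scene 0.66 [ 0.4691 -0.1653  0.092 ] x yaw -0.4407685020340134
top 0.52 [ 0.7634 -0.0553  0.092 ] x yaw -2.2053549573499565
tool shift [ 0.1749 -0.007  -0.0432]
tool shift [ 0.1749 -0.007   0.0583]
```

step_arm(steps=[{"linear":[0.01,0,-0.02],"delta_rot":[0,0,-0.07],"gripper":0.45},{"linear":[0.025,-0.001,-0.04],"delta_rot":[0,0,-0.19],"gripper":0.45},{"linear":[0.04,-0.001,-0.04],"delta_rot":[0,0,-0.31],"gripper":0.45},{"linear":[0.055,-0.002,-0.04],"delta_rot":[0,0,-0.43],"gripper":0.45},{"linear":[0.07,-0.003,-0.04],"delta_rot":[0,0,-0.55],"gripper":0.45},{"linear":[0.085,-0.003,-0.04],"delta_rot":[0,0,-0.67],"gripper":0.45},{"linear":[0.1,-0.004,-0.04],"delta_rot":[0,0,-0.79],"gripper":0.4},{"linear":[0.115,-0.005,-0.04],"delta_rot":[0,0,-0.91],"gripper":0.35},{"linear":[0.13,-0.005,-0.04],"delta_rot":[0,0,-1.03],"gripper":0.3},{"linear":[0.145,-0.006,-0.04],"delta_rot":[0,0,-1.15],"gripper":0.3},{"linear":[0.16,-0.007,-0.04],"delta_rot":[0,0,-1.27],"gripper":0.3},{"linear":[0.175,-0.007,-0.04],"delta_rot":[0,0,-1.39],"gripper":0.3}])

```text
time_s: 17.77
eef_pos: [0.6281, -0.2407, 0.1951]
tcp_rot: [-2.852, -1.31, 0.003]
contact_force: [0.7, -0.1, -0.1]
grip_width: 0.065
grip_force: 0.0
```

step_arm(steps=[{"linear":[0,0,0],"delta_rot":[0,0,-0.12],"gripper":0.3},{"linear":[0,0,0],"delta_rot":[0,0,-0.245],"gripper":0.3},{"linear":[0,0,0],"delta_rot":[0,0,-0.245],"gripper":0.3},{"linear":[0,0,0],"delta_rot":[0,0,-0.245],"gripper":0.3}])

```text
time_s: 18.1
eef_pos: [0.6276, -0.2406, 0.1957]
tcp_rot: [-2.68, -1.635, 0.002]
contact_force: [-0.2, 0.3, 0.1]
grip_width: 0.0656
grip_force: 0.0
```

Run:
```python
from h import *
s=bot.observe();R=Rn.from_rotvec(s["tcp_rot"]).as_matrix()
print(s["time_s"],s["eef_pos"],"yaw y",np.arctan2(R[1,1],R[0,1]),s["grip_width"])
p=viewer.grab_frame("scene")
r=viewer.trace(p,"spanner_grip")[0];ys,xs=np.nonzero(r["mask"]);rc=cv2.minAreaRect(np.c_[xs,ys].astype(np.float32));g=on_z(p,rc[0],.092);print(round(r["confidence"],2),len(xs),g.round(4),"x yaw",np.arctan2(-.24-g[1],.6275-g[0]))
tool([.628,-.2405,.099])
```

```text
18.1 [ 0.62761523 -0.24062457  0.19574269] yaw y -0.4748213820185599 0.06562807581000384
0.57 737 [ 0.4694 -0.1664  0.092 ] x yaw -0.43573973033612934
tool shift [0.0003 0.0001 0.0976]
```

step_arm(steps=[{"linear":[0,0,0.02],"delta_rot":[0,0,-0.01],"gripper":0.3},{"linear":[0,0,0.045],"delta_rot":[0,0,-0.01],"gripper":0.3},{"linear":[0,0,0.065],"delta_rot":[0,0,-0.01],"gripper":0.3},{"linear":[0,0,0.085],"delta_rot":[0,0,-0.01],"gripper":0.3},{"linear":[0,0,0.094],"delta_rot":[0,0,-0.01],"gripper":0.3},{"linear":[0,0,0.097],"delta_rot":[0,0,-0.01],"gripper":0.3},{"linear":[0,0,0.097],"delta_rot":[0,0,-0.01],"gripper":0.6},{"linear":[0,0,0.097],"delta_rot":[0,0,-0.01],"gripper":1},{"linear":[0,0,0.097],"delta_rot":[0,0,-0.01],"gripper":1},{"linear":[0,0,0.097],"delta_rot":[0,0,-0.01],"gripper":1},{"linear":[0,0,0.097],"delta_rot":[0,0,-0.01],"gripper":1},{"linear":[0,0,0.097],"delta_rot":[0,0,-0.01],"gripper":1}])

```text
time_s: 19.2
eef_pos: [0.6287, -0.2413, 0.1015]
tcp_rot: [2.669, 1.654, 0.001]
contact_force: [0.2, 0.1, 0.1]
grip_width: 0.0294
grip_force: 0.0
```

step_arm(steps=[{"linear":[0,0,0],"delta_rot":[0,0,0],"gripper":1},{"linear":[0,0,0],"delta_rot":[0,0,0],"gripper":1},{"linear":[0,0,0],"delta_rot":[0,0,0],"gripper":1},{"linear":[0,0,0],"delta_rot":[0,0,0],"gripper":1},{"linear":[0,0,0],"delta_rot":[0,0,0],"gripper":1}])

```text
time_s: 19.62
eef_pos: [0.6278, -0.2409, 0.1011]
tcp_rot: [-2.669, -1.655, 0.001]
contact_force: [-4.9, 1.9, 5.3]
grip_width: 0.022
grip_force: 30.0
```

step_arm(steps=[{"linear":[0,0,-0.002],"delta_rot":[0,0,0],"gripper":1},{"linear":[0,0,-0.005],"delta_rot":[0,0,0],"gripper":1},{"linear":[0,0,-0.009],"delta_rot":[0,0,0],"gripper":1},{"linear":[0,0,-0.014],"delta_rot":[0,0,0],"gripper":1},{"linear":[0,0,-0.022],"delta_rot":[0,0,0],"gripper":1},{"linear":[0,0,-0.032],"delta_rot":[0,0,0],"gripper":1},{"linear":[0,0,-0.044],"delta_rot":[0,0,0],"gripper":1},{"linear":[0,0,-0.055],"delta_rot":[0,0,0],"gripper":1},{"linear":[0,0,-0.06],"delta_rot":[0,0,0],"gripper":1},{"linear":[0,0,-0.06],"delta_rot":[0,0,0],"gripper":1}])

```text
time_s: 20.45
eef_pos: [0.6297, -0.2417, 0.1638]
tcp_rot: [2.667, 1.653, 0.004]
contact_force: [-0.7, 0.6, -1.9]
grip_width: 0.0218
grip_force: 29.9
```

Run:
```python
from h import *
P={n:viewer.grab_frame(n) for n in("scene","top")}
s=bot.observe();R=Rn.from_rotvec(s["tcp_rot"]).as_matrix();y=np.arctan2(R[1,1],R[0,1])
print(s["time_s"],s["eef_pos"],"yaw y",y,s["grip_width"],s["contact_force"],s["torque"],"rot tool z needed",-(-np.pi/2-y))
tool([.5,-.18,.161])
S=P["scene"]["frame"];T=P["top"]["frame"]
im=np.zeros((480,800,3),np.uint8);im[:,:480]=cv2.resize(S[180:280,330:430],(480,480),interpolation=cv2.INTER_CUBIC);im[:320,480:]=cv2.resize(T[190:240,350:400],(320,320),interpolation=cv2.INTER_CUBIC)
cv2.imwrite("pics/lift.png",im)
```

```text
20.55 [ 0.62847482 -0.24116111  0.16103691] yaw y -0.46101076315930195 0.02212472940527021 [ 0.52113791 -0.50384977 -3.31103045] [-0.15952869  0.01591021  0.03703998] rot tool z needed 1.1097855636355947
tool shift [-2.400e-03 -1.423e-01 -1.000e-04]
```

View pics/lift.png

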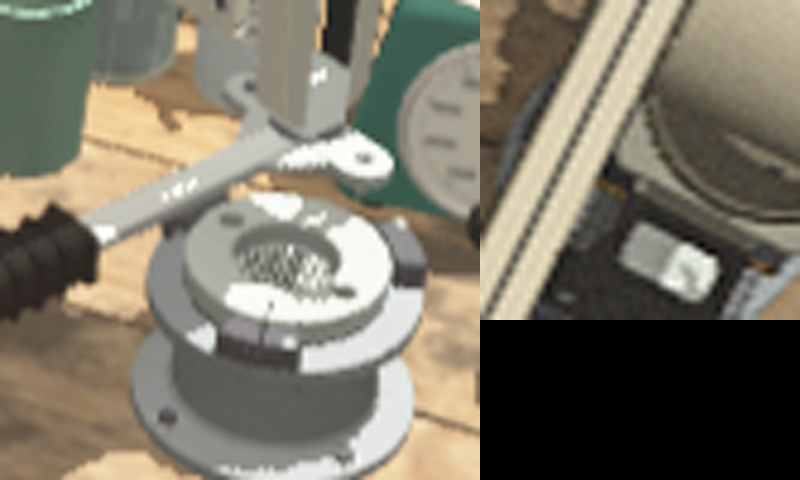

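Picture: the spanner is clear of the ring, which stays home with its lines meeting at crop (268,325). I'll carry it to free bench space in front.

step_arm(steps=[{"linear":[0,-0.006,0],"delta_rot":[0,0,0.04],"gripper":1},{"linear":[0,-0.017,0],"delta_rot":[0,0,0.12],"gripper":1},{"linear":[0,-0.03,0],"delta_rot":[0,0,0.22],"gripper":1},{"linear":[-0.001,-0.044,0],"delta_rot":[0,0,0.33],"gripper":1},{"linear":[-0.001,-0.059,0],"delta_rot":[0,0,0.45],"gripper":1},{"linear":[-0.001,-0.074,0],"delta_rot":[0,0,0.57],"gripper":1},{"linear":[-0.002,-0.089,0],"delta_rot":[0,0,0.69],"gripper":1},{"linear":[-0.002,-0.104,0],"delta_rot":[0,0,0.81],"gripper":1},{"linear":[-0.002,-0.118,0],"delta_rot":[0,0,0.92],"gripper":1},{"linear":[-0.002,-0.131,0],"delta_rot":[0,0,1.02],"gripper":1},{"linear":[-0.002,-0.14,0],"delta_rot":[0,0,1.09],"gripper":1},{"linear":[-0.002,-0.142,0],"delta_rot":[0,0,1.11],"gripper":1}])

```text
time_s: 21.55
eef_pos: [0.4986, -0.1789, 0.1596]
tcp_rot: [-3.141, 0.006, 0.003]
contact_force: [-0.8, 0.2, -3.1]
grip_width: 0.0217
grip_force: 29.9
```

step_arm(steps=[{"linear":[0,0,0.015],"delta_rot":[0,0,0],"gripper":1},{"linear":[0,0,0.035],"delta_rot":[0,0,0],"gripper":1},{"linear":[0,0,0.055],"delta_rot":[0,0,0],"gripper":1},{"linear":[0,0,0.075],"delta_rot":[0,0,0],"gripper":1},{"linear":[0,0,0.095],"delta_rot":[0,0,0],"gripper":1},{"linear":[0,0,0.11],"delta_rot":[0,0,0],"gripper":1},{"linear":[0,0,0.122],"delta_rot":[0,0,0],"gripper":1},{"linear":[0,0,0.128],"delta_rot":[0,0,0],"gripper":1},{"linear":[0,0,0.13],"delta_rot":[0,0,0],"gripper":1},{"linear":[0,0,0.13],"delta_rot":[0,0,0],"gripper":1}])

```text
time_s: 22.38
eef_pos: [0.5002, -0.1798, 0.0305]
tcp_rot: [-3.141, -0.0, 0.001]
contact_force: [-0.1, 0.8, -2.2]
grip_width: 0.0221
grip_force: 29.9
```

Now I'll lower in small steps until it touches.

step_arm(steps=[{"linear":[0,0,0.001],"delta_rot":[0,0,0],"gripper":1},{"linear":[0,0,0.002],"delta_rot":[0,0,0],"gripper":1},{"linear":[0,0,0.003],"delta_rot":[0,0,0],"gripper":1},{"linear":[0,0,0.004],"delta_rot":[0,0,0],"gripper":1},{"linear":[0,0,0.004],"delta_rot":[0,0,0],"gripper":1}])

```text
time_s: 22.8
eef_pos: [0.5003, -0.1797, 0.0268]
tcp_rot: [3.141, -0.0, 0.001]
contact_force: [0.1, 0.8, -3.4]
grip_width: 0.0216
grip_force: 29.9
```

step_arm(steps=[{"linear":[0,0,0.001],"delta_rot":[0,0,0],"gripper":1},{"linear":[0,0,0.0015],"delta_rot":[0,0,0],"gripper":1},{"linear":[0,0,0.0015],"delta_rot":[0,0,0],"gripper":1}])

```text
time_s: 23.05
eef_pos: [0.5003, -0.1797, 0.0252]
tcp_rot: [3.142, -0.0, 0.0]
contact_force: [-0.0, 0.7, -3.2]
grip_width: 0.0221
grip_force: 29.9
```

step_arm(steps=[{"linear":[0,0,0.0006],"delta_rot":[0,0,0],"gripper":1},{"linear":[0,0,0.0006],"delta_rot":[0,0,0],"gripper":1},{"linear":[0,0,0.0006],"delta_rot":[0,0,0],"gripper":0.5},{"linear":[0,0,0.0006],"delta_rot":[0,0,0],"gripper":0.5},{"linear":[0,0,0.0006],"delta_rot":[0,0,0],"gripper":0.5},{"linear":[0,0,0.0006],"delta_rot":[0,0,0],"gripper":0.5},{"linear":[0,0,-0.005],"delta_rot":[0,0,0],"gripper":0.5},{"linear":[0,0,-0.03],"delta_rot":[0,0,0],"gripper":0.5},{"linear":[0,0,-0.06],"delta_rot":[0,0,0],"gripper":0.5},{"linear":[0,0,-0.09],"delta_rot":[0,0,0],"gripper":0.5},{"linear":[0,0,-0.12],"delta_rot":[0,0,0],"gripper":0.5},{"linear":[0,0,-0.12],"delta_rot":[0,0,0],"gripper":0.5}])

```text
time_s: 24.05
eef_pos: [0.504, -0.1814, 0.153]
tcp_rot: [3.137, -0.0, 0.016]
contact_force: [0.5, -1.0, 0.7]
grip_width: 0.0462
grip_force: 0.0
```

Run:
```python
from h import *
P=loc(["spanner","spanner_grip","masking_tape","powder_jar_1"],[0,.013,0,0])
s=bot.observe();print(s["time_s"],s["eef_pos"],s["contact_force"],s["grip_width"])
cv2.imwrite("pics/end.png",cv2.resize(P["scene"]["frame"][180:330,180:480],(800,400)))
```

```text
spanner scene [339.2 272.4] 0.16 [ 0.5506 -0.1599  0.    ]
spanner_grip scene [263.1 261.6] 0.93 [ 4.939e-01 -4.000e-04  1.300e-02]
spanner_grip top [286.1 265.9] 0.79 [ 0.5021 -0.0048  0.013 ]
  tri [ 0.4999 -0.0012  0.0088]
masking_tape scene [220.9 247.7] 0.95 [0.503  0.1224 0.    ]
masking_tape top [238.4 264.6] 0.91 [0.5025 0.1221 0.    ]
  tri [5.025e-01 1.220e-01 5.000e-04]
powder_jar_1 scene [303.7 231. ] 0.7 [ 0.6458 -0.0203  0.    ]
powder_jar_1 top [297.2 217.5] 0.92 [ 0.6314 -0.0298  0.    ]
  tri [ 0.6297 -0.03    0.0146]
24.55 [ 0.49965702 -0.17942859  0.14408953] [-0.31450897 -0.68588018  0.34644981] 0.046461557450663826
```

View pics/end.png

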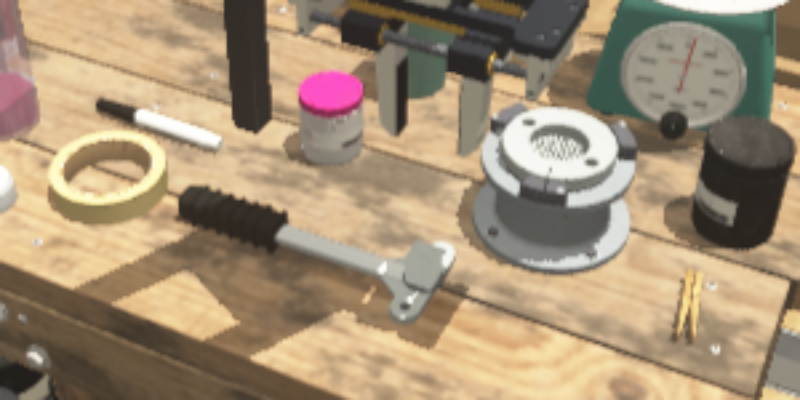

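Picture: the spanner lies flat at crop (190–450, 190–320), clear of the strainer and the tape, and nothing else has moved. I'm handing it in.

```bash
python3 -c "
from station import bot
print(bot.job_done())"
```

```text
the job is handed in; nothing more can be done
None
```

The ring is turned home against its stop (26 N push at the stop, lines meeting), the spanner lies flat on the bench clear of the strainer, nothing else appears moved, and the job was handed in at about 25 s of the 72 s allowed; no verdict came back.

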